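# Fit the kneading tool onto the food processor's splined spindle

## Task

Fit the kneading tool onto the splined spindle in the food processor's bowl: rock it until the teeth mesh, push it down fully home against the rubber seal, and let go of it. Ease it on without ramming it, and leave the mug, the jar and the spatula where they are.

Things in the scene. Friction and masses are not known exactly. Their poses are not given: they have to be found in the camera images.
- kneader_center (a point): centre, half-way up, of the loose kneading tool (0.15 to 0.3 kg, 100 mm high), standing upright on its foot; z up. Orange flat-sided grip on top, 44 mm along x, 24 mm thick along y (pinch it along y), from 8 to 50 mm above this point. Below: a blue round hub 48 mm across, and two blunt paddles towards +x and -x, to 78 mm from the axis, their tops 26 mm below this point
- kneader_foot (a point): centre of the kneading tool's foot, 50 mm below kneader_center; same axes. The mouth of its bore, 48 mm deep, with six inward teeth along its length, 4.8 mm wide, every 60 degrees starting from +x; 22.8 mm between opposite tooth faces, 36 mm between opposite grooves
- processor: food processor, fixed: white motor base 200 x 200 mm, on it a clear open round bowl (196 mm outside, 188 mm inside, floor 85 mm and rim 131 mm above the counter). Origin on the counter under the spindle's axis; z up; speed knob towards -x, bowl handle towards +x reaching 128 mm from the axis
- home (a point): point on the spindle's axis 3 mm above the bowl floor, where the centre of the tool's foot lies when fully home; z up. Round the spindle's foot sits a stiff black rubber seal, its top 8 mm above this point; the tool must push it down (about 6 N) until it meets a hard stop at this point; it stays down
- tooth_tops (a point): point on the axis of the upright steel spindle, 31 mm above home, level with its flat tooth tops: six teeth 5 mm wide, 32 mm across the tips. Above, a nose tapers from 20 to 8 mm wide, 12 mm high, and centres the bore. Which way the teeth point is not given and differs each time; they mesh within about 5 degrees, else the foot stops here. The spindle turns stiffly (0.25 N m)
- mug: blue mug, 90 mm high, 76 mm across, on the counter; origin under its centre; leave alone
- jar: amber jar, 100 mm high, 68 mm across, on the counter; origin under its centre; leave alone
- spatula: spatula about 260 mm long lying on the counter beyond the work; leave alone
Not all that is in view belongs to the job. Of the things that look like the part that bears kneader_center, the middle-sized one is meant.

How it is judged:
By the outcome, as a careful person would: the job done as asked, in the order asked, and still so for the second after the job is handed in, with the robot touching nothing.
It also fails if it takes over 64 s, if anything falls off the work surface, if the arm or the gripper's body presses on something with over 40 N, if the wrist force passes 120 N, or if a joint passes its speed limit or range.

## Robot

A 7-joint arm with a two-finger parallel gripper is mounted at the origin on the work surface. World frame = base frame: x ahead of the robot, y to its left, z up, the work surface at z = 0. Lengths are in m, angles in rad, forces in N, time in s.
With the tool pointing down it reaches from about 0.425 to 0.925 m from the base axis. Payload 6.8 kg.
Tool frame: the origin (TCP) lies on the front face of the gripper's body, between the roots of the fingers; the fingertips stand 73 mm ahead of it and the grasp point (between the pads) lies 54 mm ahead of it (env.nose_length is the distance from the TCP to the fingertips, in m); z points along the fingers, y is the line along which they close (so a half turn about z gives the same grasp; the last joint's range is limited). The gripper opens to 85 mm and grips with 20 to 120 N. Pads are 22 mm wide; open, the fingers measure 114 mm over their backs; the gripper's body (76 mm by 85 mm) begins 54 mm behind the grasp point. The pads swing forward as they close: fully open they stand 13 mm farther back than shut.
Start: joints at [0.998, 0.477, 0.022, 1.555, -0.011, 1.109, -0.083], TCP at [0.303, -0.603, 0.304] pointing down, gripper open.
Joint ranges: [-2.96, 2.96], [-0.34, 2.1], [-1.41, 1.46], [0.24, 2.44], [-1.37, 4.51], [0.17, 1.92], [-2.96, 2.96]. Speed limits (rad/s): [2.39, 2.39, 3.14, 3.14, 3.14, 3.14, 3.14].

## Interface

Orientations are given as a unit quaternion [w, x, y, z].
In Python, from cell import env, kin, camera, calibration, job gives the robot as it stands. The module is installed in compiled form; this text tells all that it offers. Calls block until the motion is done:
- env.reach(position, orientation): joint-space move of the TCP to a pose.
- env.movel(position, velocity=0.15, rot=None, stop_force=None): straight line of the TCP; rot=None keeps the orientation; velocity is the mean speed in m/s. With stop_force (N) it stops when the force on the tool has changed by that much, and returns True; else False.
- env.goto_joints(angles): joint-space move.
- env.grip(opening, f_grip=None): finger opening in m; f_grip is the grip in N (None keeps the last); returns when the fingers have stopped.
- env.dwell(seconds).
- kin.inverse_kinematics(position, orientation): joint angles nearest the present ones, or None.
- env.get_state(): the state.
- camera(name): name is "scene" or "top"; returns (picture, depth): 384x512x3 uint8, blue, green, red; 384x512 float32, m along the optical axis (not along the pixel's ray), 0 where there is no reading.
- calibration(name): a dict with "fx", "fy", "cx", "cy" (pixels), "rvec" (rotation vector, rad) and "tvec" (3), from world to camera coordinates, as OpenCV has them. Camera axes: x right, y down, z forward; pixel columns grow to the right and rows downward; lengths in m; the calibration is good to about 2 mm. A picture is of the moment at which its call begins. calibration takes no time and is no camera call.
A pose or a line that the arm cannot do raises env.PlanningError and nothing moves.
- job.job_done(): hands the job in; it is judged then, once.
The state is a dict: "time": time; "qpos": joint angles; "joint_velocities": joint speeds; "joint_torque": joint torques, N m; "tcp_pos": TCP position; "orientation": TCP orientation; "force": force on the tool from outside, world axes, zero at the start; "torque": the same for the moment, N m; "opening": finger opening in m; "gripper_force": force on a finger pad.
Only numpy, scipy, OpenCV 4.12 (cv2) and the standard library are available. Lean on these libraries where they do the work, as an engineer would, in place of code of your own. Each camera call takes 0.05 s, during which the arm holds its last target. There are 200 camera calls.

## Working session

There is one attempt and no reset: what is moved stays moved. The work goes in short steps, each a Python script; the robot and the scene stay as the last script left them, time stands still between calls to the robot, and variables do not carry over. Pictures are saved under pics/ and viewed, at most 10 in all, crops included, and the job is handed in when it is done.

```bash
mkdir -p pics
cat > h.py <<'E'
import numpy as np, cv2
from cell import env, kin, camera, calibration, job
def snap(n):
    p,d=camera(n); cv2.imwrite(f'pics/{n}.png',p); np.savez(f'pics/{n}.npz',p=p,d=d); return p,d
def world(n,d):
    c=calibration(n); R=cv2.Rodrigues(np.array(c['rvec'],float))[0]; t=np.array(c['tvec'],float).ravel()
    v,u=np.mgrid[0:384,0:512]
    P=np.stack([(u-c['cx'])/c['fx']*d,(v-c['cy'])/c['fy']*d,d],-1)
    return (P-t)@R
E
python3 - <<'E'
from h import *
for n in('scene','top'):
    p,d=snap(n); cv2.imwrite(f'pics/{n}_big.png',cv2.resize(p,(800,600),interpolation=cv2.INTER_CUBIC))
    c=calibration(n);R=cv2.Rodrigues(np.array(c['rvec'],float))[0];print(n,c,-R.T@np.array(c['tvec']).ravel())
s=env.get_state();print(s)
E
```

```text
scene {'fx': 365.0152962947922, 'fy': 365.0152962947922, 'cx': 254.47463208905106, 'cy': 192.14485198482083, 'rvec': array([ 1.65133093,  1.90923605, -0.79204596]), 'tvec': array([ 0.10292975, -0.31650069,  1.28812449])} [1.13278133 0.07008361 0.69420938]
top {'fx': 496.533766721605, 'fy': 496.533766721605, 'cx': 259.2357668622875, 'cy': 196.0757081412344, 'rvec': array([ 2.18926705, -2.13548428,  0.10773701]), 'tvec': array([-0.05090326,  0.5662812 ,  1.31948859])} [ 0.42290813 -0.04910708  1.37224374]
{'time': 0.1, 'qpos': array([ 0.99791579,  0.47773153,  0.02233262,  1.55635195, -0.01147606,
        1.10928211, -0.08309573]), 'joint_velocities': array([ 0.00032522, -0.00200535,  0.0001101 , -0.002299  ,  0.00066092,
       -0.00119844, -0.00073692]), 'joint_torque': array([ 3.86028332e-03, -5.97761965e+01,  1.61344159e+00, -2.81955117e+01,
        1.28157457e-02,  5.01521266e-03, -5.51749665e-06]), 'tcp_pos': array([ 0.30236752, -0.60302966,  0.30301346]), 'orientation': array([-7.81781897e-04,  9.73113302e-01,  2.30325478e-01, -2.55258706e-04]), 'force': array([ 0.62823895, -0.47898457,  0.37403337]), 'torque': array([-0.02518392, -0.03635868, -0.01721725]), 'gripper_force': 0.0, 'opening': 0.08545847801278555}
```

View pics/scene_big.png

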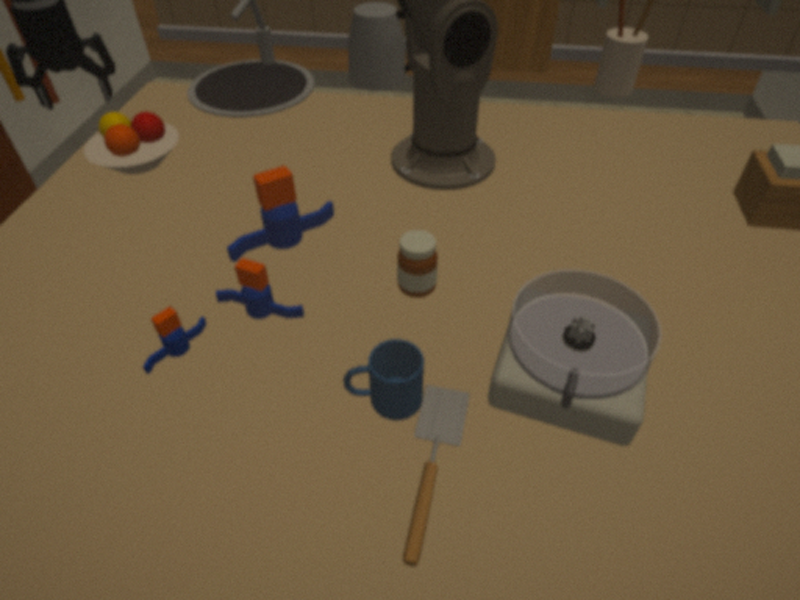

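View pics/top_big.png

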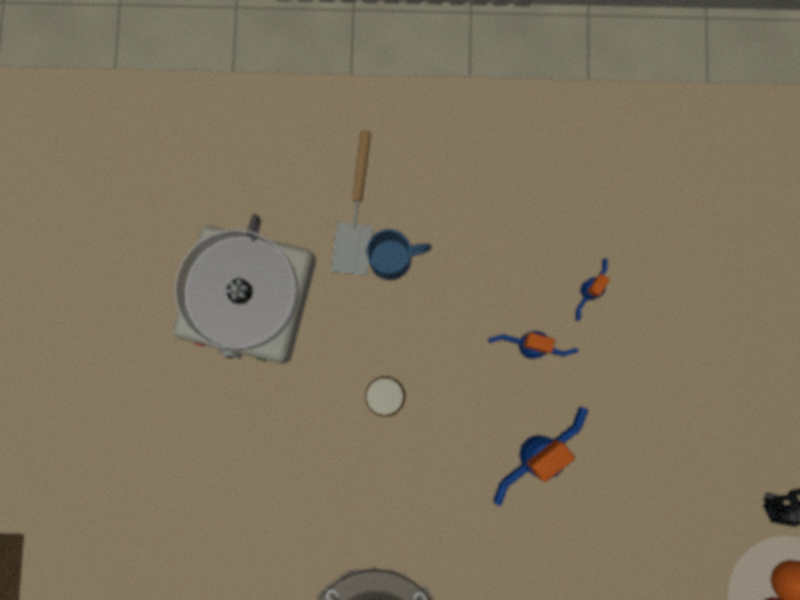

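Three look-alikes in the top view (800x600): small (592,288), middle (537,344), large (545,456). The middle-sized one is at (537,344). I'll confirm it and the spindle in crops and measure both with depth.

Run:
```python
from h import *
ims=[]
acc=[camera('top') for _ in range(8)]
p=np.mean([a[0] for a in acc],0); d=np.median([a[1] for a in acc],0); np.savez('pics/top.npz',p=p,d=d)
p8=p.astype(np.uint8)
ims=[cv2.resize(p8[y-18:y+18,x-18:x+18] if k else p8[190:250,305:375],(400,400),interpolation=cv2.INTER_CUBIC) for k,(x,y) in enumerate([(0,0),(152,186)])]
im=cv2.convertScaleAbs(np.hstack(ims),alpha=1.4);cv2.imwrite('pics/crop1.png',im)
W=world('top',d)
b,g,r=[p[...,i] for i in range(3)]
org=(r>1.8*b)&(r>1.8*g)&(r>100)
n,l,st,ce=cv2.connectedComponentsWithStats(org.astype(np.uint8))
for i in range(1,n):
    if st[i,4]<30: continue
    m=l==i; m&=d>0
    zt=np.percentile(W[m][:,2],80); mm=m&(abs(W[...,2]-zt)<.006)
    q=W[mm]; rc=cv2.minAreaRect((q[:,:2]*1000).astype(np.float32)); print(ce[i],st[i,4],zt,mm.sum(),q.mean(0),rc)
# processor
for (nm,u,v) in [('spindle',152,186)]:
    q=W[v-14:v+15,u-14:u+15]; print(np.round(q[::2,::2,2]*1000).astype(int)); print(W[v,u])
```

```text
[383.10714286 182.08333333] 84 0.07850098326353633 77 [ 0.60699214 -0.36232162  0.07741295] ((607.4591064453125, -363.0853576660156), (16.43609619140625, 31.427684783935547), 60.335208892822266)
[344.98666667 218.80666667] 150 0.10017098977951151 144 [ 0.50638868 -0.25923869  0.09918677] ((506.71124267578125, -259.7672119140625), (40.760894775390625, 23.392114639282227), 75.71397399902344)
[353.00293255 295.2170088 ] 341 0.1441865399811992 327 [ 0.31805184 -0.27293025  0.14311394] ((317.2185363769531, -273.3699951171875), (31.766695022583008, 60.87549591064453), 38.878822326660156)
[504.32484076 372.56369427] 314 0.09791567109548875 154 [ 0.13148506 -0.66357053  0.0971357 ] ((132.56700134277344, -663.0213623046875), (21.453449249267578, 46.91990661621094), 84.96842956542969)
[[ 85  86  84  84  83  86  84  86  85  85  85  86  85  85  85]
 [ 86  87  86  86  84  83  86  84  85  85  85  87  86  87  86]
 [ 85  86  84  86  84  85  86  86  82  84  86  84  86  86  85]
 [ 86  87  83  86  85  85  85  86  85  85  86  85  85  84  83]
 [ 84  86  86  87  84  98  96 119 114  97  97  85  84  84  85]
 [ 85  83  86  85  95 118 125 122 109  96  95  95  85  85  86]
 [ 83  84  85  86  96 129 129 130 121 118 104  96  87  84  85]
 [ 84  84  84  85 117 127 131 128 121 103  96  97  86  86  84]
 [ 84  85  84  85 107 101 122 122 119  96  96  95  86  83  85]
 [ 84  84  85  87  96  95 117 101 119 106  98  95  84  86  85]
 [ 85  85  84  83  86  96  96  98  95  96  95  84  85  83  86]
 [ 84  85  85  86  85  84  95  95  97  92  86  85  86  85  84]
 [ 85  83  85  83  86  84  86  85  84  83  86  85  85  83  82]
 [ 83  85  85  84  85  85  87  86  85  84  84  85  87  84  83]
 [ 87  84  86  85  84  86  85  86  85  85  85  83  84  84  86]]
[0.57585557 0.23417648 0.12777306]
```

View pics/crop1.png

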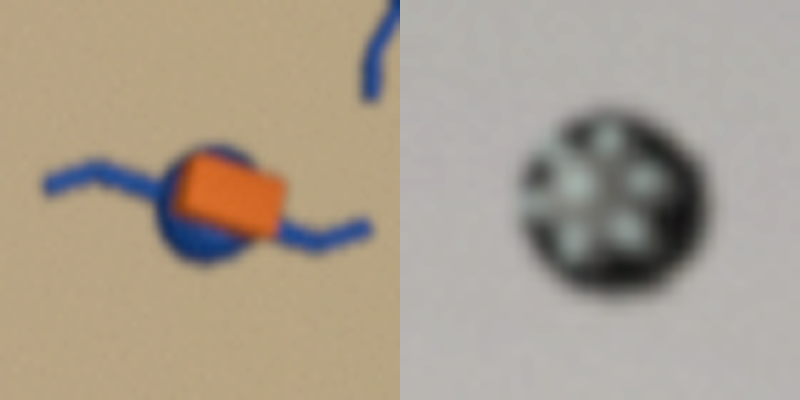

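The crop confirms the middle one at crop (230,195): its top is at z=100 mm and its grip is 41x23 mm, matching the description. The spindle is at about crop (610,200), with tooth blobs around it. Next I'll rectify both views onto the tooth-top plane to get the spindle centre and tooth phase.

Run:
```python
from h import *
from scipy.ndimage import map_coordinates
T=np.load('pics/top.npz'); sc=np.mean([camera('scene')[0] for _ in range(8)],0)
S={'top':T['p'].mean(-1),'scene':sc.mean(-1)}
def proj(n,P):
    c=calibration(n);K=np.array([[c['fx'],0,c['cx']],[0,c['fy'],c['cy']],[0,0,1.]])
    return cv2.projectPoints(P.reshape(-1,1,3).astype(float),np.array(c['rvec'],float),np.array(c['tvec'],float),K,None)[0][:,0]
def samp(n,P):
    q=proj(n,P); return map_coordinates(S[n],[q[:,1],q[:,0]],order=1)
c0=np.array([.571,.229]); ims=[]
for n in S:
  for z in(.119,.096):
    r=np.arange(-.035,.035,.0002); Y,X=np.meshgrid(-r,-r)  # up=+x,left=+y
    P=np.stack([c0[0]+X,c0[1]+Y,np.full_like(X,z)],-1)
    im=samp(n,P).reshape(X.shape)
    ims.append(cv2.resize(np.clip(im*1.3,0,255).astype(np.uint8),(300,300)))
  # seal fit: edge contrast on circle at z .096
  best=[]
  for R in np.arange(.018,.028,.001):
    for dx in np.arange(-.01,.0101,.001):
      for dy in np.arange(-.01,.0101,.001):
        a=np.arange(0,2*np.pi,.1)
        f=lambda R:samp(n,np.stack([c0[0]+dx+R*np.cos(a),c0[1]+dy+R*np.sin(a),0*a+.096],-1)).mean()
        best.append((f(R+.002)-f(R-.002),R,c0[0]+dx,c0[1]+dy))
  best.sort(reverse=True); b=np.mean(best[:5],0); print(n,'seal',b)
  bt=[]
  for dx in np.arange(-.006,.0061,.001):
    for dy in np.arange(-.006,.0061,.001):
      for th in range(0,60,3):
        a=np.radians(th+np.arange(0,360,30)); 
        v=samp(n,np.stack([b[2]+dx+.0135*np.cos(a),b[3]+dy+.0135*np.sin(a),0*a+.119],-1))
        bt.append((v[::2].mean()-v[1::2].mean(),b[2]+dx,b[3]+dy,th))
  bt.sort(reverse=True); print(np.round(bt[:6],4))
v=np.vstack([np.hstack(ims[:2]),np.hstack(ims[2:])]); cv2.imwrite('pics/rect.png',v)
```

```text
Traceback (most recent call last):
ValueError: time passes only in moves, steps and waits
```

```bash
cat > fit.py <<'E'
from h import *
from scipy.ndimage import map_coordinates
T=np.load('pics/top.npz'); sc=np.mean([camera('scene')[0] for _ in range(8)],0)
S={'top':T['p'].mean(-1),'scene':sc.mean(-1)}
C={n:calibration(n) for n in S}
def proj(n,P):
    c=C[n];K=np.array([[c['fx'],0,c['cx']],[0,c['fy'],c['cy']],[0,0,1.]])
    return cv2.projectPoints(P.reshape(-1,1,3).astype(float),np.array(c['rvec'],float),np.array(c['tvec'],float),K,None)[0][:,0]
def samp(n,P):
    q=proj(n,P); return map_coordinates(S[n],[q[:,1],q[:,0]],order=1)
c0=np.array([.571,.229]); ims=[]
for n in S:
  for z in(.119,.096):
    r=np.arange(-.035,.035,.0002); Y,X=np.meshgrid(-r,-r)
    P=np.stack([c0[0]+X,c0[1]+Y,np.full_like(X,z)],-1)
    im=samp(n,P).reshape(X.shape)
    ims.append(cv2.resize(np.clip(im*1.3,0,255).astype(np.uint8),(300,300)))
  best=[]
  for R in np.arange(.018,.028,.001):
    for dx in np.arange(-.01,.0101,.001):
      for dy in np.arange(-.01,.0101,.001):
        a=np.arange(0,2*np.pi,.2)
        f=lambda R:samp(n,np.stack([c0[0]+dx+R*np.cos(a),c0[1]+dy+R*np.sin(a),0*a+.096],-1)).mean()
        best.append((f(R+.002)-f(R-.002),R,c0[0]+dx,c0[1]+dy))
  best.sort(reverse=True); b=np.mean(best[:5],0); print(n,'seal',b)
  bt=[]
  for dx in np.arange(-.006,.0061,.001):
    for dy in np.arange(-.006,.0061,.001):
      for th in range(0,60,3):
        a=np.radians(th+np.arange(0,360,30))
        v=samp(n,np.stack([b[2]+dx+.0135*np.cos(a),b[3]+dy+.0135*np.sin(a),0*a+.119],-1))
        bt.append((v[::2].mean()-v[1::2].mean(),b[2]+dx,b[3]+dy,th))
  bt.sort(reverse=True); print(np.round(bt[:6],4))
v=np.vstack([np.hstack(ims[:2]),np.hstack(ims[2:])]); cv2.imwrite('pics/rect.png',v)
E
python3 fit.py
```

```text
top seal [4.42351922e+01 2.16000000e-02 5.79800000e-01 2.39000000e-01]
[[38.7536  0.5798  0.239  42.    ]
 [38.4397  0.5798  0.239  45.    ]
 [37.29    0.5798  0.24   45.    ]
 [36.6295  0.5808  0.239  45.    ]
 [36.2193  0.5798  0.24   42.    ]
 [36.1463  0.5808  0.24   45.    ]]
scene seal [2.31014199e+01 2.26000000e-02 5.81000000e-01 2.36200000e-01]
[[ 8.9515  0.578   0.2382 45.    ]
 [ 8.8719  0.579   0.2382 42.    ]
 [ 8.7842  0.579   0.2382 45.    ]
 [ 8.4666  0.578   0.2382 42.    ]
 [ 8.4459  0.578   0.2372 45.    ]
 [ 8.4261  0.578   0.2372 48.    ]]
```

View pics/rect.png

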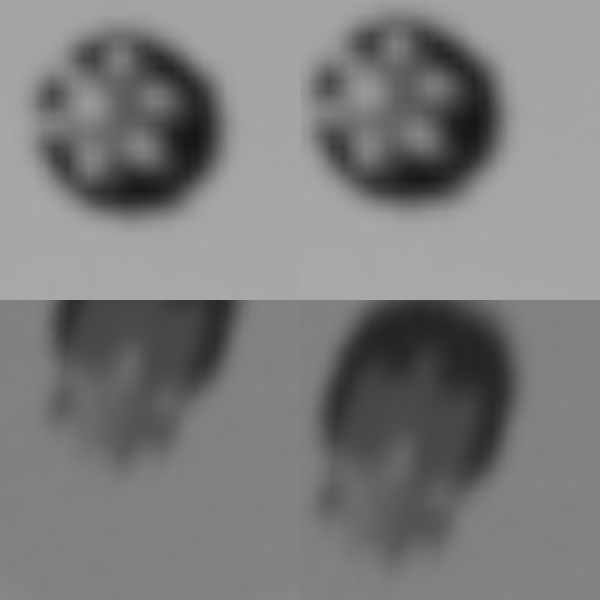

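Both views agree. The spindle axis is at (0.579, 0.239) and its teeth point at about 44° mod 60, so its gaps are at about 14° mod 60. The kneader's yaw is about 75°, or 15° mod 60, so it needs almost no turn. Going to grasp.

```bash
cat >> h.py <<'E'
def q(deg):
    a=np.radians(deg)/2; return [0,float(np.cos(a)),float(np.sin(a)),0]
def st(*k):
    s=env.get_state(); print(round(s['time'],2),'tcp',s['tcp_pos'].round(4),'F',s['force'].round(1),'T',s['torque'].round(2),'op',round(s['opening'],4),'gf',round(s['gripper_force'],1),'q7',round(s['qpos'][6],2),*k); return s
E
python3 - <<'E'
from h import *
for y in(75,-105):print(kin.inverse_kinematics([.5065,-.2595,.3],q(y)))
env.reach([.5065,-.2595,.26],q(75)); st()
env.movel([.5065,-.2595,.134],.1,stop_force=8); st()
p,d=camera('scene'); cv2.imwrite('pics/g.png',cv2.resize(p[120:240,90:230],(700,600),interpolation=cv2.INTER_CUBIC))
E
```

```text
[ 0.59108753  0.32406405 -0.28152946  1.80236138  0.10340837  1.02946581
  0.00828175]
[ 0.10389227  0.31371115  0.3235046   1.83567549 -0.11606199  1.01054982
 -2.92890282]
2.79 tcp [ 0.5059 -0.2616  0.2601] F [-0.1 -0.1 -0.1] T [-0.03  0.   -0.03] op 0.0855 gf 0.0 q7 -0.01
4.2 tcp [ 0.5069 -0.2597  0.1347] F [-0.3 -0.7 -0.6] T [ 0.05 -0.    0.  ] op 0.0852 gf 0.0 q7 -0.07
```

View pics/g.png

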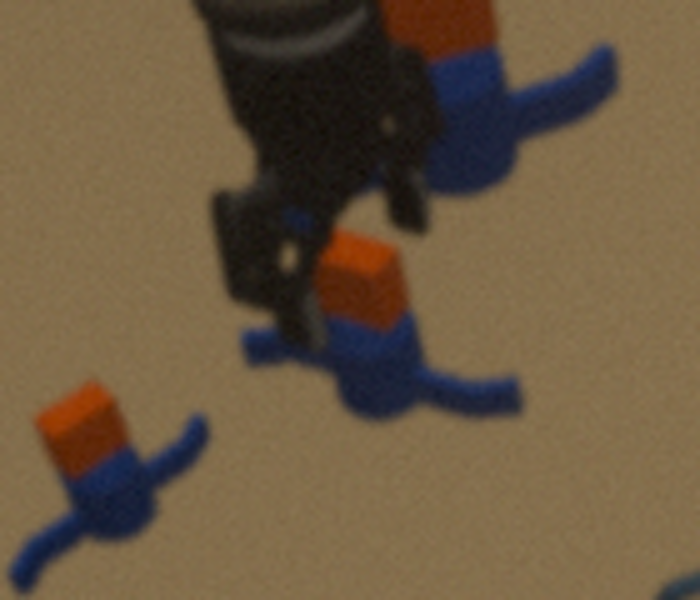

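The fingers, with tips at (310,345) and (415,225), straddle the grip of the middle tool at (360,275). I'll close, lift, and carry it above the spindle.

Run:
```python
from h import *
env.grip(.015,60); st()
env.movel([.5065,-.2595,.145],.05); st()
env.movel([.5065,-.2595,.33],.2)
env.reach([.579,.239,.33],q(74)); s=st()
env.movel([.579,.239,.293],.05); st()
p,d=camera('top'); W=world('top',d); 
m=(p[...,0]>1.5*p[...,2].astype(int))&(d>0)&(abs(W[...,2]-.16)<.06)&(abs(W[...,1]-.24)<.1)
print(m.sum(),W[m].mean(0))
v=np.hstack([cv2.resize(p[130:240,100:210],(400,400),interpolation=cv2.INTER_CUBIC),cv2.resize(camera('scene')[0][120:260,300:440],(400,400),interpolation=cv2.INTER_CUBIC)])
cv2.imwrite('pics/hov.png',v)
```

```text
4.83 tcp [ 0.5066 -0.2595  0.1341] F [-0.9  0.4  1.7] T [ 0.04  0.13 -0.01] op 0.0235 gf 61.6 q7 -0.07
5.2 tcp [ 0.5066 -0.2596  0.1454] F [-0.5  0.8 -1.1] T [0.06 0.04 0.  ] op 0.0234 gf 61.1 q7 -0.06
8.1 tcp [0.5797 0.2372 0.3298] F [-0.  -0.8 -3.1] T [ 0.01  0.03 -0.03] op 0.0233 gf 61.2 q7 -0.98
8.99 tcp [0.5792 0.2392 0.2933] F [-0.5  0.5 -2.6] T [0.04 0.   0.04] op 0.0236 gf 61.2 q7 -1.0
149 [0.57194442 0.20105619 0.18859286]
```

View pics/hov.png

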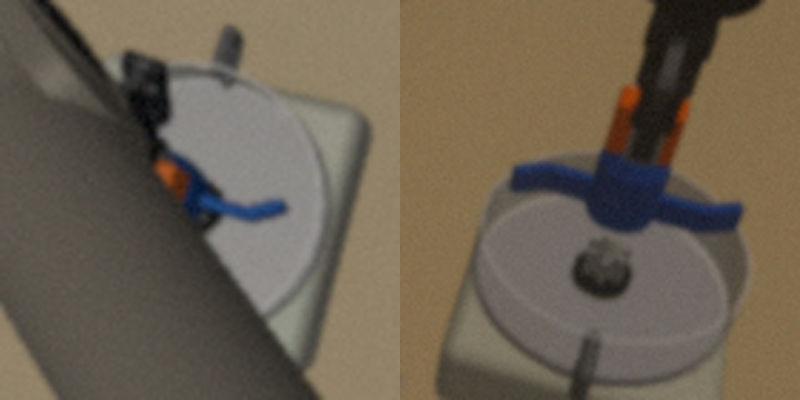

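The tool is held upright, with its foot at crop (625,215) above the spindle nose at (605,245). I'll check that lateral offset numerically before descending.

Run:
```python
from h import *
c=calibration('scene');K=np.array([[c['fx'],0,c['cx']],[0,c['fy'],c['cy']],[0,0,1.]])
x,y=.579,.239
P=np.array([[x,y,.159],[x,y,.217],[x,y,.131],[x,y,.119],[x,y,.088]])
u=cv2.projectPoints(P,np.array(c['rvec'],float),np.array(c['tvec'],float),K,None)[0][:,0]
k=400/140
print(((u-[300,120])*k).round(0)+[400,0])
def proj(P): return ((cv2.projectPoints(np.array(P,float),np.array(c['rvec'],float),np.array(c['tvec'],float),K,None)[0][:,0]-[300,120])*k+[400,0]).astype(int)
p=cv2.imread('pics/hov.png')
a=np.linspace(0,2*np.pi,40)
for r,z,col in((.024,.159,(0,255,0)),(.024,.217,(0,255,0)),(.016,.119,(0,0,255)),(.0215,.096,(0,255,255))):
    cv2.polylines(p,[proj(np.stack([x+r*np.cos(a),y+r*np.sin(a),0*a+z],-1))],True,col,1)
cv2.imwrite('pics/hov2.png',cv2.resize(p[50:350,450:800],(700,600)))
```

```text
[[623. 211.]
 [643. 150.]
 [614. 237.]
 [610. 248.]
 [601. 276.]]
```

View pics/hov2.png

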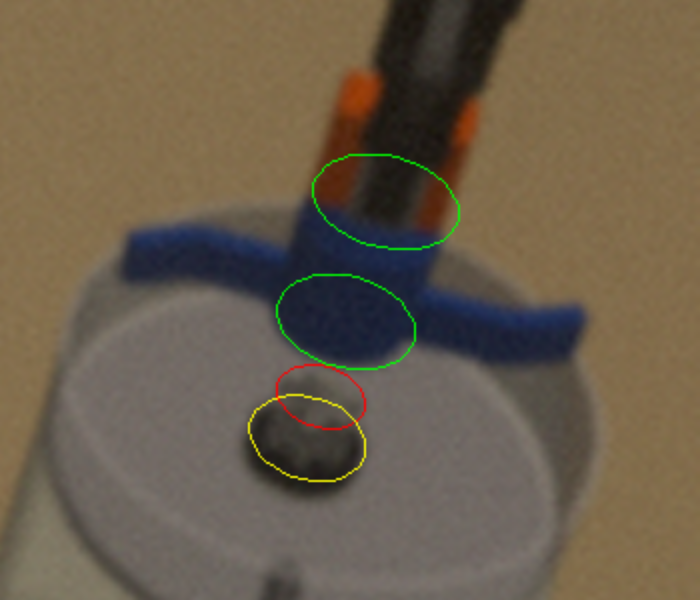

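The green (foot) and red/yellow (spindle) model outlines lie within about 3 mm of what is seen. That is inside the nose's 7 mm capture range, so I'll apply a small correction and ease down with a light stop force.

Run:
```python
from h import *
x,y=.5805,.238
env.movel([x,y,.270],.05); st()
hit=env.movel([x,y,.236],.02,stop_force=6); st(hit)
```

```text
9.7 tcp [0.5805 0.238  0.2698] F [ 0.6  0.  -2.4] T [-0.05 -0.05  0.04] op 0.0234 gf 61.2 q7 -1.01
10.66 tcp [0.5804 0.239  0.2525] F [0.2 0.8 1.2] T [ 0.28 -0.15  0.  ] op 0.0235 gf 61.9 q7 -1.02 True
```

It stopped at TCP z=.2525, exactly level with the tooth tops, so it is centred but not meshed. Now I'll rock it.

Run:
```python
from h import *
x,y=.5805,.238
for dy in(3,-3,6,-6,9,-9,12,-12,16,-16,20,-20):
    env.movel([x,y,.2535],.03,rot=q(74+dy))
    hit=env.movel([x,y,.243],.02,stop_force=7); s=st(dy,hit)
    if s['tcp_pos'][2]<.2485: break
```

```text
11.16 tcp [0.5804 0.239  0.2527] F [-0.2  0.3  3.5] T [0.07 0.12 0.02] op 0.0231 gf 62.0 q7 -0.97 3 True
11.67 tcp [0.5804 0.2389 0.2527] F [-0.7  0.6  4.3] T [ 0.1   0.13 -0.01] op 0.0234 gf 62.0 q7 -1.06 -3 True
12.22 tcp [0.5804 0.239  0.2529] F [-0.4 -0.4  3.8] T [0.15 0.22 0.  ] op 0.0233 gf 62.1 q7 -0.92 6 True
12.82 tcp [0.5803 0.2388 0.2528] F [-0.7  0.5  3.7] T [ 0.06  0.07 -0.01] op 0.0233 gf 61.9 q7 -1.11 -6 True
13.47 tcp [0.5804 0.239  0.253 ] F [0.5 1.1 4.6] T [0.2  0.18 0.03] op 0.0233 gf 62.0 q7 -0.88 9 True
14.17 tcp [0.5803 0.2388 0.2529] F [0.3 0.6 3.6] T [ 0.13  0.08 -0.06] op 0.0235 gf 61.9 q7 -1.16 -9 True
14.92 tcp [0.5804 0.239  0.253 ] F [0.9 0.3 3.5] T [ 0.16  0.16 -0.  ] op 0.0231 gf 62.0 q7 -0.83 12 True
15.72 tcp [0.5802 0.2388 0.2529] F [-1.5 -0.6  4.6] T [ 0.16  0.14 -0.01] op 0.0236 gf 62.0 q7 -1.2 -12 True
16.58 tcp [0.5804 0.239  0.253 ] F [-0.6  0.6  4.2] T [ 0.13  0.16 -0.03] op 0.0233 gf 62.0 q7 -0.77 16 True
17.52 tcp [0.5802 0.2388 0.2529] F [ 0.7 -0.3  3.9] T [ 0.06  0.19 -0.02] op 0.0232 gf 62.0 q7 -1.27 -16 True
18.53 tcp [0.5803 0.2391 0.253 ] F [0.1 0.1 4. ] T [ 0.17  0.25 -0.03] op 0.0233 gf 62.0 q7 -0.71 20 True
19.62 tcp [0.5802 0.2388 0.253 ] F [-0.1 -0.1  4.8] T [ 0.06  0.19 -0.01] op 0.0236 gf 61.9 q7 -1.33 -20 True
```

Nothing within ±20°. I'll cover the rest of the 60° period, then vary the lateral position if that also fails.

Run:
```python
from h import *
x,y=.580,.2385
for dy in(-23,-26,-29,-32,-35,-38,-41):
    env.movel([x,y,.2545],.03,rot=q(74+dy)); f=env.get_state()['force'].round(1)
    hit=env.movel([x,y,.243],.02,stop_force=9); s=st(dy,hit,f)
    if s['tcp_pos'][2]<.2485: break
```

```text
20.16 tcp [0.5804 0.2389 0.253 ] F [-0.5  1.1  5.3] T [-0.05  0.21  0.02] op 0.0235 gf 62.2 q7 -1.38 -23 True [1.  2.2 0.3]
20.69 tcp [0.5803 0.2388 0.253 ] F [ 0.1 -0.2  4.2] T [-0.01  0.16  0.03] op 0.0235 gf 62.1 q7 -1.42 -26 True [ 0.6  1.6 -0.1]
21.23 tcp [0.5802 0.2389 0.253 ] F [-1.3 -0.1  5.5] T [-0.    0.16  0.01] op 0.0232 gf 62.1 q7 -1.47 -29 True [-0.2  1.  -0.4]
21.76 tcp [0.5803 0.2388 0.253 ] F [-0.8  0.8  4.4] T [-0.05  0.15  0.01] op 0.0237 gf 62.1 q7 -1.52 -32 True [ 0.5  0.9 -1. ]
22.29 tcp [0.5802 0.2389 0.253 ] F [ 0.3 -0.1  3.7] T [-0.04  0.21  0.03] op 0.0235 gf 62.1 q7 -1.57 -35 True [ 0.   0.6 -2. ]
22.82 tcp [0.5802 0.2389 0.253 ] F [-1.2 -1.7  4.7] T [-0.02  0.19  0.02] op 0.0233 gf 62.1 q7 -1.61 -38 True [-0.2  0.8 -1.8]
23.36 tcp [0.5802 0.2389 0.253 ] F [-1.  -0.3  4.9] T [-0.03  0.18  0.02] op 0.0231 gf 62.2 q7 -1.66 -41 True [ 1.   0.5 -2.1]
```

All of the 60° period has been tried with a light pressure. The residual side force points (−x,+y), so I'm off-centre by about 1 mm. I'll shift that way and rock while keeping a steady gentle press.

Run:
```python
from h import *
x,y=.579,.2395
env.movel([x,y,.2560],.03,rot=q(35)); st()
env.movel([x,y,.2480],.02,stop_force=8); s=st('contact')
z=s['tcp_pos'][2]-.0015
for a in range(36,80,2):
    env.movel([x,y,z],.03,rot=q(a),stop_force=25); s=env.get_state()
    if a%6==0: st(a)
    f=s['force'][2]
    if s['tcp_pos'][2]<.2505: st('drop',a); break
    if f<8: z-=.0003
    if f>14: z+=.0003
    z=max(z,.2485)
```

```text
23.64 tcp [0.5788 0.2393 0.2555] F [-0.5 -0.6 -2.9] T [ 0.12 -0.09 -0.02] op 0.0234 gf 61.3 q7 -1.63
23.93 tcp [0.5795 0.2397 0.253 ] F [-0.4 -0.2  4.1] T [-0.08  0.21 -0.  ] op 0.0234 gf 62.2 q7 -1.63 contact
24.18 tcp [0.5796 0.2398 0.2529] F [-0.9 -2.2  7.1] T [-0.18  0.35 -0.03] op 0.0232 gf 62.6 q7 -1.62 36
24.93 tcp [0.5799 0.2401 0.2529] F [-0.3  0.8  8.4] T [-0.02  0.28  0.02] op 0.0231 gf 62.7 q7 -1.52 42
25.68 tcp [0.58   0.2403 0.2529] F [-0.7  0.1  9. ] T [-0.08  0.3  -0.02] op 0.0234 gf 62.8 q7 -1.43 48
26.43 tcp [0.5801 0.2404 0.2528] F [-0.4  0.4 10.2] T [-0.08  0.34 -0.01] op 0.0229 gf 63.0 q7 -1.33 54
27.18 tcp [0.5801 0.2404 0.2527] F [-0.9  0.3 10. ] T [-0.01  0.2  -0.01] op 0.0231 gf 62.6 q7 -1.24 60
27.93 tcp [0.5801 0.2401 0.252 ] F [ 0.3 -0.4  6.5] T [-0.11 -0.04  0.03] op 0.0234 gf 62.5 q7 -1.15 66
28.43 tcp [0.5792 0.2401 0.2496] F [ 2.1  3.  -1.5] T [ 0.78 -0.52  0.05] op 0.0234 gf 61.3 q7 -1.09 drop 70
```

It meshed at yaw ≈70° (z dropped, force gone). Now I'll ease it down.

Run:
```python
from h import *
x,y=.580,.2405
hit=env.movel([x,y,.246],.02,stop_force=10); st(hit)
hit=env.movel([x,y,.232],.02,stop_force=10); st(hit)
```

```text
28.78 tcp [0.5797 0.2405 0.2453] F [ 0.5  2.5 -4. ] T [ 0.79 -0.35  0.05] op 0.0233 gf 61.3 q7 -1.09 False
29.63 tcp [0.5799 0.2406 0.2318] F [ 1.1  3.7 -3.6] T [ 0.89 -0.17  0.  ] op 0.0233 gf 61.3 q7 -1.1 False
```

Run:
```python
from h import *
x,y=.580,.2415
env.movel([x,y,.2318],.02); st()
for z in(.229,.2265,.224,.2225,.2210,.2200,.219):
    hit=env.movel([x,y,z],.015,stop_force=20); s=st(hit)
    if s['force'][2]>22: break
```

```text
29.88 tcp [0.58   0.241  0.2316] F [ 0.6  1.4 -3.5] T [ 0.33 -0.07 -0.01] op 0.0235 gf 61.3 q7 -1.1
30.22 tcp [0.5801 0.2411 0.2291] F [1.  0.2 0. ] T [-0.03 -0.02 -0.02] op 0.0233 gf 61.4 q7 -1.1 False
30.53 tcp [0.5802 0.2412 0.2265] F [-0.3 -1.4  1.8] T [-0.32  0.03  0.  ] op 0.0235 gf 61.8 q7 -1.1 False
30.85 tcp [0.5802 0.2413 0.2238] F [ 1.1 -1.2  1.1] T [-0.35 -0.15  0.04] op 0.0231 gf 61.6 q7 -1.1 False
31.1 tcp [0.5801 0.2414 0.2224] F [ 1.2 -0.8  1. ] T [-0.31 -0.27  0.02] op 0.0236 gf 61.6 q7 -1.1 False
31.35 tcp [0.5802 0.2416 0.2221] F [-1.7 -2.3  9.4] T [-0.7   0.43  0.07] op 0.0232 gf 62.7 q7 -1.1 False
31.6 tcp [0.5803 0.2417 0.222 ] F [-2.7 -4.8 15.6] T [-0.99  0.99  0.09] op 0.0232 gf 63.6 q7 -1.1 False
31.85 tcp [0.5805 0.2417 0.222 ] F [-3.7 -6.4 20.3] T [-1.29  1.35  0.11] op 0.0235 gf 64.3 q7 -1.1 False
```

There is a hard stop at exactly z=.222 (foot at home, seal pressed). I'll relax the press, release, retreat and look.

Run:
```python
from h import *
x,y=.580,.241
env.movel([x,y,.2215],.02); st()
env.grip(.085); st()
env.movel([x,y,.32],.08); st()
env.reach([.45,-.05,.35],q(60)); st()
p,d=camera('top'); W=world('top',d)
m=(p[...,2]>1.8*p[...,0].astype(float))&(p[...,2]>100)&(d>0)&(np.hypot(W[...,0]-.58,W[...,1]-.24)<.06)
print('grip top z',np.percentile(W[m][:,2],[50,80,95]),W[m].mean(0))
s=camera('scene')[0]
cv2.imwrite('pics/end.png',np.hstack([cv2.resize(p[130:240,100:210],(400,400)),cv2.resize(s[150:290,290:430],(400,400))]))
```

```text
32.12 tcp [0.5799 0.2414 0.222 ] F [-1.5 -0.4  8. ] T [-0.37  0.47  0.  ] op 0.0234 gf 62.7 q7 -1.1
32.75 tcp [0.58   0.241  0.2214] F [-0.  -0.9  0.1] T [0.01 0.02 0.02] op 0.0848 gf 0.0 q7 -1.1
34.13 tcp [0.5798 0.2408 0.3193] F [-0.6 -0.3 -0.7] T [-0.03  0.01  0.03] op 0.0851 gf 0.0 q7 -1.05
35.35 tcp [ 0.4507 -0.0488  0.3501] F [-1.  -0.1 -0.6] T [ 0.03 -0.   -0.02] op 0.085 gf 0.0 q7 -0.6
grip top z [0.18760715 0.18964978 0.19127459] [0.57917862 0.23912573 0.18759034]
```

View pics/end.png

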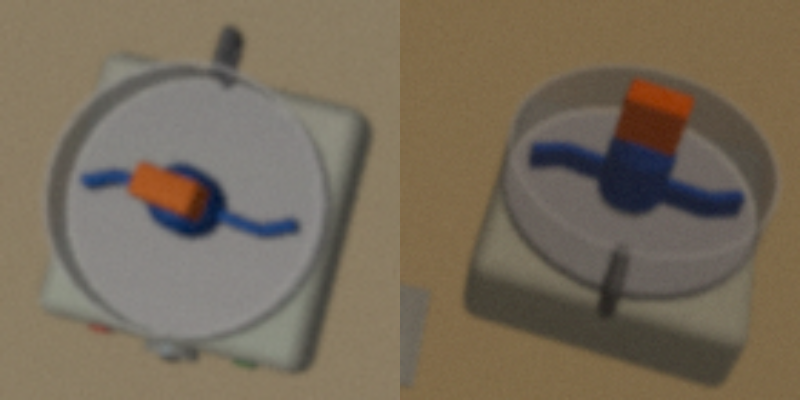

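The tool stands upright in the bowl, with its grip at (165,190) on the left and (655,110) on the right. The grip top is at z=188 mm, which is exactly home. The robot is clear, so I'm handing in.

```bash
python3 -c "
from h import *
print(job.job_done())"
```

```text
the job is handed in; nothing more can be done
None
```

The kneading tool is meshed on the spindle, pushed fully home against the seal and let go, and the job was handed in at about 35 s with the robot clear and no contact with the mug, jar or spatula seen.

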